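Set the shaft's flat under the set screw and tighten it

TASK

On the small shaft stand, turn the crank slowly away from you until you feel the shaft's hidden flat come under the sprung set screw, and let go so that it settles there. Then take the T-handle hex key from its wooden holder, seat it in the set screw and turn it clockwise until the screw is snug on the flat, without overtightening. Leave the key standing in the screw.

Things in the scene. Friction and masses are not known exactly. Their poses are not given: they have to be found in the camera images.
- stand: Shaft stand, fixed: dark steel base plate 92 x 146 x 12 mm, two grey bearing pedestals, between them an aluminium hub block 60 x 50 mm, top 111 mm high. Origin: centre of the underside. z up; the shaft (36 mm diameter) lies along the stand's y axis, 75 mm above the bench; x points away from the robot within 0.3 rad.
- crank: The shaft with its crank. Origin: on the shaft axis, mid hub. y along the shaft; z from the axis along the crank arm (up when the arm is upright). Starts leaning 0.8 to 1.0 rad to the robot, turns 1.3 rad each way from upright and stays where left. The flat comes under the screw somewhere from 0.15 rad before upright to 0.55 rad past it.
- crank_pin (a point): Middle of the crank's handle grip, a black plastic roller 16 mm in diameter and 44 mm long that spins freely on its pin, parallel to the shaft (along the stand's y), 60 mm from the shaft axis, 117 mm from mid hub on its +y side. Can be pinched from above across the stand's x and carried round the shaft axis without turning the gripper.
- shaft_end (a point): Centre of the shaft's end face at the crank, 97 mm from mid hub. The flat (24 mm wide) is inside the hub, unseen, at another angle each time. At the grip the crank first needs 0 to 2 N; as the flat comes under the screw's sprung nose it pulls ahead by itself (up to 5 N); once flush it resists, 2 to 6 N. Let go within 0.25 rad of flush on either side, it springs to flush.
- nose: The sprung nose inside the hub block, unseen, between the set screw and the shaft; the screw drives it straight down. Origin: the stand's origin at first; it sinks with the screw, up to 7 mm, whatever the shaft does (the spring's own stroke does not show).
- socket (a point): Centre of the mouth of the hex socket in the set screw (M28, dark steel, upright in the hub's top, its top face 119 mm above the bench; it turns in place). z up; turns with it. The hex flats face along its x axis and every 60 degrees from it. The socket is 15 mm across flats, 13 mm deep, its mouth chamfered to about 19 mm; the key has about 8 degrees of play each way in it.
- screw (a joint): Turn of the screw, rad: 0 at first, grows clockwise seen from above; stays where left. Turns against a fairly steady 0.25 to 0.4 N m. On the flat it goes solid after 0.85 to 1.15 rad (differs); from there the torque climbs about 0.2 N m per 0.1 rad. Snug: a rise of 0.3 to 0.6 N m; a rise over 0.7 N m is too tight. If it goes solid before 0.5 rad, the flat is not there: stop.
- hex_key: T-handle hex key, 94 mm long, 160 g, upright in the holder: bright steel hex shank 14 mm across flats, 76 mm long with a chamfered tip; on top a black crossbar 76 mm long, 14 mm thick, 18 mm high. Origin at the tip of the shank, z up along the shank, x along the crossbar; the hex flats face along x and every 60 degrees from it.
- key_grip (a point): Centre of the key's crossbar, 85 mm above the tip: grasp it here, firmly (the turn takes up to 1 N m), across its 14 mm thickness (along the key's y).
- key_tip (a point): The lower end of the key's shank, on its axis; in the holder it stands 10 mm above the bench.
- holder: Wooden block 70 x 60 x 45 mm, fixed to the bench, with an upright round hole 35 mm deep (18 mm wide) for the key. Origin: centre of the underside.
Mind the look-alikes: they are no part of the job. Leave any white look-alike of the hex_key alone.

How it is judged:
On the way:
1. the key is seated in the set screw's socket, the screw still slack (horizontal distance between key_tip and socket below 0.004 m and z of key_tip in the frame of socket below -0.007 m and value of joint screw below 0.6 rad), for 0.2 s.
At the end, for the whole second after the job is handed in: The set screw bears on the shaft's flat with 45 to 100 N and stays so by itself, turned by more than 0.9 rad (which is only possible with the flat facing it); the key stands at rest in the socket, its tip at least 5 mm deep, within 5 mm of the screw's axis, leaning less than 0.3 rad (contact force between nose and crank between 45 and 100 N and value of joint screw above 0.9 rad and horizontal distance between key_tip and socket below 0.005 m and z of key_tip in the frame of socket below -0.005 m and angle between hex_key's own z axis and vertical below 0.3 rad and linear speed of hex_key below 0.03 m/s); the robot touches nothing.
It fails at once if the set screw is overtightened: it bears on the shaft with more than 100 N (contact force between nose and crank above 100 N).
It also fails if it takes over 72 s, if anything falls off the work surface, if the arm or the gripper's body presses on something with over 40 N, if the wrist force passes 120 N, or if a joint passes its speed limit or range.

ROBOT

A 7-joint arm with a two-finger parallel gripper is mounted at the origin on a cart in front of the work surface, level with it; the furniture and walls round the work are solid. World frame = base frame: x ahead of the robot, y to its left, z up, the work surface at z = 0. Lengths are in m, angles in rad, forces in N, time in s.
With the tool pointing down it reaches from about 0.425 to 0.875 m from the base axis. Payload 4.7 kg.
Tool frame: the origin (TCP) lies between the finger pads; the fingertips stand 25 mm ahead of it and the grasp point (between the pads) lies 6 mm ahead of it; z points along the fingers, y is the line along which they close (so a half turn about z gives the same grasp; the last joint's range is limited). The gripper opens to 87 mm and grips with 3 to 60 N. Pads are 19 mm wide; open, the fingers measure 117 mm over their backs; the gripper's body (75 mm by 190 mm) begins 51 mm behind the grasp point.
Start: joints at [1.304, 0.321, -0.07, 1.45, 0.023, 1.371, -0.057], TCP at [0.18, -0.625, 0.248] pointing down, gripper open.
Joint ranges: [-2.86, 2.86], [-0.3, 2.09], [-1.38, 1.24], [0.06, 2.45], [-1.56, 4.7], [0.09, 2.05], [-2.69, 2.69]. Speed limits (rad/s): [2.57, 2.57, 3.14, 3.14, 3.14, 3.14, 3.14].

INTERFACE

Orientations are given as a unit quaternion [w, x, y, z].
In Python, from cell import r, capture, search_frame, cut_out gives the robot as it stands. The module is installed in compiled form; this text tells all that it offers.
- The arm moves only by the tool send_rows, never from a script. Its argument "motion" is a list that holds one entry, the list of rows, each a list of 5 numbers: the shift along the tool's x, y, z in normalised numbers (1 is 40 cm), then the turn about the tool's z in normalised numbers (1 is pi rad), then the opening, from 0 (shut) to 1 (fully open). In form: [[[x, y, z, turn, claw], ...]]. A call has 1 to 5 rows; each row is the pose to reach, as a shift and turn from the pose commanded when the call began, along the tool's axes at that moment; what a row does not reach only later rows make up. A row lasts 1/8 s, in which the tool goes at most 62.5 mm and 10.7 degrees, less where a joint would pass 70% of its speed; a pose out of reach is approached as far as the arm can. A call with a gripper value outside its range is refused whole. The fingers move at their own pace and stop on an object; the grip force is fixed at half the most. Time passes only in rows, so rows that repeat a pose let the fingers close. It gives the time, the measured TCP pose, the force, the opening and the grip force at its end, in the units of the state.
- r.sense(): the state, without advancing time (a new reading comes with each control period).
- capture(name): name is "scene" or "side" or "wrist"; returns a dict with "frame" (420x560x3 uint8, red, green, blue), "intrinsics" (3x3 intrinsics, pixels), "k1" (the pictures are not rectified: a ray, as slopes to the right and down, at radius r is drawn at 1 + k1 r^2 times it, then the intrinsics apply), "rvec" (rotation vector, rad) and "tvec" (3), from world to camera coordinates, as OpenCV has them; the wrist camera has in their place "hand_eye" (4x4, takes a point from camera to tool coordinates, whose origin is the TCP and whose axes are the flange's). Camera axes: x right, y down, z forward; pixel columns grow to the right and rows downward; lengths in m; the calibration is good to about 2 mm. A picture is of the moment at which its call begins: read the wrist's pose just before it. There is no depth.
- r.finish_job(): hands the job in; it is judged then, once.
Trained networks look in a picture, given as the dict that the camera call returned (one of the last four; its "shot" number tells which), for a name from the list of things; names that differ only in an ending like _2 or _b are one class to them, and where a whole thing is asked for, a point or a joint stands for the part that bears it (a point fixed in the world has none). Each returns a list of dicts, best first, with "score" (0 to 1); they miss things now and then, are a little off and sometimes report something else, mostly with a low value. They report only what shows in the picture. A call takes as long as a camera call. They do not tell look-alikes from the thing itself.
- search_frame(query, picture): "rect" ([left, top, right, bottom] in pixels, round what is visible of it).
- cut_out(query, picture): "mask" (420x560 bool, what is visible of it) and "rect" ([left, top, right, bottom] in pixels, round what is visible of it).
The state is a dict: "time_s": time; "joints": joint angles; "qvel": joint speeds; "tau": joint torques, N m; "position": TCP position; "orientation": TCP orientation; "ft_force": force on the tool from outside, world axes, zero at the start; "ft_torque": the same for the moment, N m; "gripper_width": opening from 0.0 (shut) to 1.0 (fully open); "grip_force": force on a finger pad.
Only numpy, scipy, OpenCV 4.12 (cv2) and the standard library are available. Lean on these libraries where they do the work, as an engineer would, in place of code of your own. Each camera call takes 0.05 s, during which the arm holds its last target. There are 200 camera calls.

## Working session

There is one attempt and no reset: what is moved stays moved. The work goes in short steps, Python scripts to look and compute and a tool call to move; the robot and the scene stay as the last step left them, time stands still between calls to the robot, and variables do not carry over. Pictures are saved under pics/ and viewed, at most 10 in all, crops included, and the job is handed in when it is done.

Besides the shell and the picture viewer there is one more tool, called in YAML: its name, and indented under it one key for each argument. send_rows: Moves the arm, as the interface text tells. Its arguments: {"type":"object","properties":{"motion":{"type":"array","items":{"type":"array","items":{"type":"array","items":{"type":"number"}}}}},"required":["motion"]}

```bash
ls; mkdir -p pics; cat > h.py <<'E'
import numpy as np, cv2
from scipy.spatial.transform import Rotation as R
from cell import r, capture, search_frame, cut_out
def cam(c, st=None):
    """returns Rcw, origin in world: world = Rcw@cam + o"""
    if 'hand_eye' in c:
        q=st['orientation']; T=np.eye(4); T[:3,:3]=R.from_quat([q[1],q[2],q[3],q[0]]).as_matrix(); T[:3,3]=st['position']
        M=T@np.array(c['hand_eye']); return M[:3,:3],M[:3,3]
    A=cv2.Rodrigues(np.array(c['rvec'],float))[0]; return A.T,-A.T@np.array(c['tvec'],float).ravel()
def ray(c,uv,st=None):
    A,o=cam(c,st); K=np.array(c['intrinsics'])
    p=cv2.undistortPoints(np.array([[uv]],float),K,np.array([c['k1'],0,0,0.]))[0,0]
    return o,A@np.array([p[0],p[1],1.])
def onz(c,uv,z,st=None):
    o,d=ray(c,uv,st); return o+d*(z-o[2])/d[2]
def proj(c,P,st=None):
    A,o=cam(c,st); q=(np.atleast_2d(P)-o)@A
    return cv2.projectPoints(q,np.zeros(3),np.zeros(3),np.array(c['intrinsics']),np.array([c['k1'],0,0,0.]))[0][:,0]
def tri(rays):
    S=np.zeros((3,3));b=np.zeros(3)
    for o,d in rays:
        d=d/np.linalg.norm(d);M=np.eye(3)-np.outer(d,d);S+=M;b+=M@o
    return np.linalg.solve(S,b)
def save(c,n): cv2.imwrite('pics/'+n,c['frame'][:,:,::-1])
E
python3 - <<'E'
from h import *
s=r.sense(); print(s)
for n in ['scene','side']:
    c=capture(n); save(c,n+'1.png'); print(n,cam(c)[1],c['k1'])
    for q in ['stand','crank','crank_pin','hex_key','holder','socket','shaft_end','key_grip']:
        try: print(n,q,[(round(d['score'],2),np.round(d['rect']).tolist()) for d in search_frame(q,c)][:3])
        except Exception as e: print(q,e)
a=cv2.imread('pics/scene1.png');b=cv2.imread('pics/side1.png')
cv2.imwrite('pics/both.png',cv2.resize(np.vstack([a,b]),None,fx=.71,fy=.71))
E
```

```text
pics
{'time_s': 0.0, 'joints': array([ 1.30407743,  0.32181138, -0.0700926 ,  1.45170661,  0.02259987,
        1.37081989, -0.05688469]), 'qvel': array([ 0.00102111,  0.00058317, -0.00040231, -0.00166093, -0.00026173,
       -0.00066549, -0.00088976]), 'tau': array([ 8.93515025e-04, -4.91278732e+01, -4.03429773e-01, -3.12523162e+01,
       -6.38392568e-02,  4.37599292e-02,  1.78919800e-04]), 'position': array([ 0.17995412, -0.62404245,  0.24645323]), 'orientation': array([-9.61230234e-04,  9.90154523e-01,  1.39975220e-01, -1.85869338e-04]), 'ft_force': array([-0.43504553, -0.04930841,  0.21605655]), 'ft_torque': array([-0.01655365, -0.02271524, -0.03891468]), 'grip_force': 0.0, 'gripper_width': 0.9987946431986945}
scene [-0.12925562  0.48110729  0.56535144] 0.01692485570341691
scene stand [(0.55, [200.0, 208.0, 278.0, 279.0])]
scene crank [(0.8, [200.0, 226.0, 237.0, 256.0]), (0.33, [349.0, 180.0, 364.0, 212.0]), (0.2, [231.0, 209.0, 245.0, 221.0])]
scene crank_pin [(0.59, [201.0, 216.0, 260.0, 258.0])]
scene hex_key [(0.92, [293.0, 192.0, 319.0, 227.0]), (0.46, [350.0, 184.0, 362.0, 211.0])]
scene holder [(0.72, [338.0, 203.0, 372.0, 236.0])]
scene socket [(0.4, [230.0, 211.0, 246.0, 219.0])]
scene shaft_end [(0.61, [196.0, 212.0, 269.0, 256.0])]
scene key_grip [(0.62, [296.0, 195.0, 320.0, 229.0]), (0.49, [351.0, 180.0, 362.0, 211.0])]
side [ 0.43978148 -0.73298477  0.55027702] -0.02104412280260786
side stand [(0.75, [239.0, 161.0, 299.0, 240.0]), (0.2, [244.0, 160.0, 294.0, 217.0])]
side crank [(0.59, [240.0, 159.0, 294.0, 214.0])]
side crank_pin [(0.64, [236.0, 162.0, 294.0, 219.0])]
side hex_key [(0.62, [267.0, 228.0, 303.0, 270.0]), (0.57, [244.0, 266.0, 281.0, 299.0])]
side holder [(0.77, [241.0, 287.0, 284.0, 327.0])]
side socket [(0.56, [268.0, 178.0, 281.0, 186.0])]
side shaft_end [(0.9, [237.0, 160.0, 294.0, 219.0])]
side key_grip [(0.91, [246.0, 265.0, 282.0, 301.0]), (0.66, [269.0, 232.0, 305.0, 271.0])]
```

View pics/scene1.png

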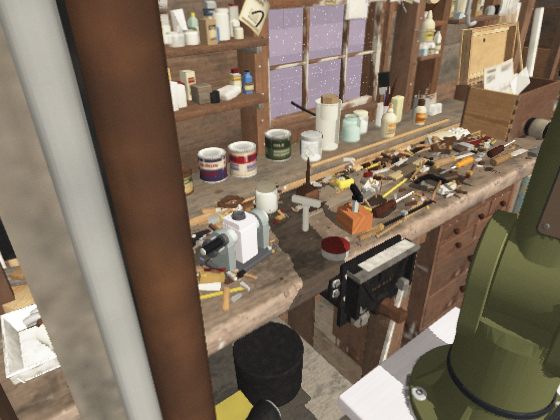

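View pics/side1.png

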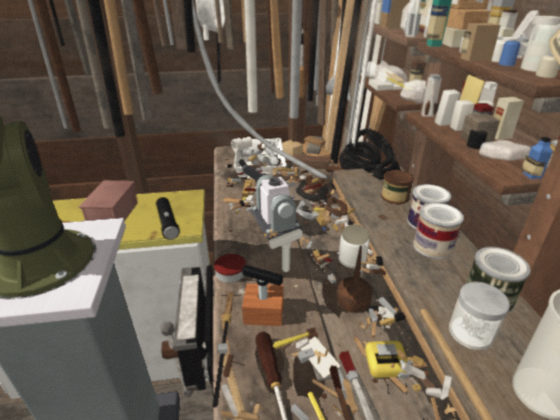

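The real key is the black-barred one in the orange-brown wooden holder: scene (356,196), side (262,275). The white T at scene (306,208), side (285,250) is the look-alike. The stand is at scene (240,235), side (275,200). I'll triangulate these, then check an enlarged crop.

```bash
python3 - <<'E'
from h import *
cs={n:capture(n) for n in ['scene','side']}
a,b=cs['scene'],cs['side']
def T(u,v): 
    P=tri([ray(a,u),ray(b,v)]); print(P.round(4),(proj(a,P)-u).round(1),(proj(b,P)-v).round(1)); return P
print('key bar');T((356,187),(263,274))
print('socket');T((238,215),(274.5,182))
print('white');T((306,199),(286,239))
for n,c in cs.items():
    for q in ['hex_key','socket','crank','crank_pin','stand','holder']:
        m=[d for d in cut_out(q,c)]
        for d in m[:3]:
            ys,xs=np.nonzero(d['mask']); print(n,q,round(d['score'],2),np.round(d['rect']).tolist(),xs.mean().round(1),ys.mean().round(1),len(xs))
x=cv2.resize(a['frame'][165:290,185:385],None,fx=4,fy=4,interpolation=2)[:,:,::-1]
y=cv2.resize(b['frame'][150:335,215:335],None,fx=3.2,fy=3.2,interpolation=2)[:,:,::-1]
cv2.imwrite('pics/a2.png',x);cv2.imwrite('pics/b2.png',y)
E
```

```text
key bar
[ 0.4817 -0.2306  0.1035] [[1.  0.8]] [[ 1.3 -1.3]]
socket
[0.5412 0.0813 0.1122] [[0.3 0.4]] [[ 0.3 -0.4]]
white
[ 0.5391 -0.1147  0.086 ] [[0.5 0.5]] [[ 0.6 -0.6]]
scene hex_key 0.74 [350.0, 185.0, 361.0, 213.0] 355.7 196.7 209
scene hex_key 0.64 [290.0, 193.0, 320.0, 226.0] 305.8 206.8 386
scene socket 0.56 [230.0, 208.0, 245.0, 220.0] 237.9 214.9 105
scene crank 0.96 [200.0, 218.0, 258.0, 256.0] 217.2 243.0 492
scene crank_pin 0.87 [203.0, 230.0, 240.0, 257.0] 216.7 243.4 500
scene stand 0.92 [203.0, 211.0, 274.0, 272.0] 238.8 240.8 3208
scene holder 0.59 [337.0, 204.0, 375.0, 236.0] 354.2 218.0 812
side hex_key 0.96 [247.0, 264.0, 281.0, 299.0] 262.3 278.8 601
side hex_key 0.76 [267.0, 230.0, 300.0, 271.0] 284.9 246.0 543
side socket 0.6 [269.0, 178.0, 278.0, 185.0] 274.0 181.5 84
side crank 0.56 [242.0, 160.0, 291.0, 215.0] 266.9 189.6 405
side crank_pin 0.83 [236.0, 162.0, 291.0, 218.0] 266.5 189.4 354
side stand 0.56 [238.0, 161.0, 298.0, 238.0] 271.8 203.0 2398
side holder 0.8 [240.0, 282.0, 283.0, 329.0] 262.1 305.5 1556
```

View pics/a2.png

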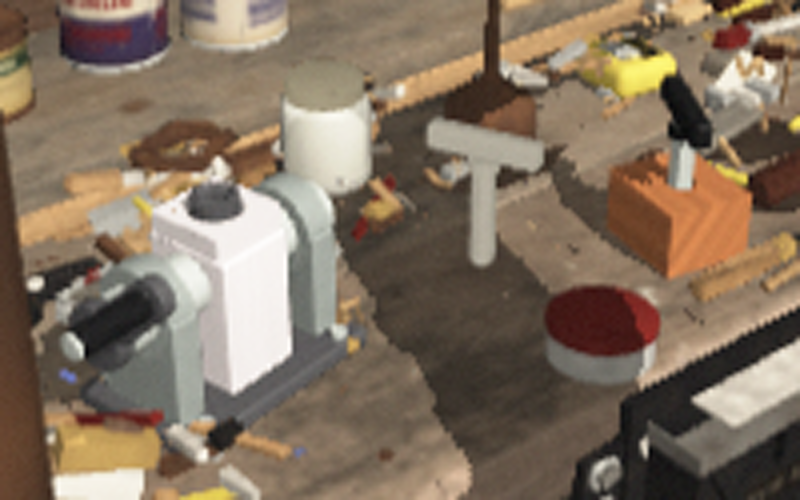

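View pics/b2.png

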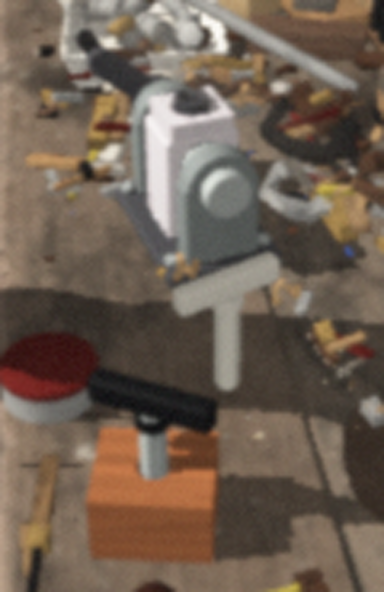

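Crops confirm it: the black-barred key with a steel shank stands in the wooden holder, and the white T is separate and stays untouched. The crank leans to the robot on the +y side. I'll move over the key for a wrist picture.

The rows are not in the units I measure in: shifts go in shares of 40 cm and turns go in shares of pi rad. I convert before sending: 17 cm / 40 = 0.425, -10 cm / 40 = -0.25.

send_rows:
  motion:
    - [[0.425,-0.25,-0.15,0,1],[0.425,-0.25,-0.15,0,1],[0.425,-0.25,-0.15,0,1],[0.425,-0.25,-0.15,0,1],[0.425,-0.25,-0.15,0,1]]

```text
time_s: 2.22
position: [0.3167, -0.4808, 0.3082]
orientation: [0.001, 0.99, 0.141, 0.0]
ft_force: [0.0, -0.5, -0.8]
gripper_width: 0.995
grip_force: 0.0
```

Converted, 17 cm / 40 = 0.425, -14 cm / 40 = -0.35.

send_rows:
  motion:
    - [[0.425,-0.35,-0.1,0,1],[0.425,-0.35,-0.1,0,1],[0.425,-0.35,-0.1,0,1],[0.425,-0.35,-0.1,0,1],[0.425,-0.35,-0.1,0,1]]

```text
time_s: 2.85
position: [0.4412, -0.299, 0.3475]
orientation: [0.0, 0.99, 0.141, 0.0]
ft_force: [-0.3, -0.2, -0.0]
gripper_width: 1.002
grip_force: 0.0
```

```bash
cat >> h.py <<'E'
def yaw(st):
    q=st['orientation']; M=R.from_quat([q[1],q[2],q[3],q[0]]).as_matrix(); return np.arctan2(M[1,0],M[0,0])
def togo(st,P,yw=None):
    q=st['orientation']; M=R.from_quat([q[1],q[2],q[3],q[0]]).as_matrix()
    s=(M.T@(np.array(P)-st['position'])*100).round(2)
    t=None if yw is None else round(float(-((yw-yaw(st)+np.pi)%(2*np.pi)-np.pi)),3)
    return s.tolist(),t
E
python3 - <<'E'
from h import *
s=r.sense(); c=capture('wrist'); save(c,'w1.png'); print(s['time_s'],s['position'],s['joints'].round(2),yaw(s)); print(c['hand_eye'],c['intrinsics'],c['k1'])
for q,z in [('hex_key',.104),('key_grip',.104),('holder',.045)]:
    for d in cut_out(q,c)[:3]:
        ys,xs=np.nonzero(d['mask']); print(q,round(d['score'],2),np.round(d['rect']).tolist(),len(xs),onz(c,(xs.mean(),ys.mean()),z,s).round(4))
E
```

```text
2.85 [ 0.44115922 -0.29900159  0.34750881] [ 0.89  0.06 -0.36  1.57  0.02  1.52 -0.76] 0.2834562813363701
[[-1.02077212e-03 -9.65271728e-01 -2.61245956e-01  7.13888524e-02]
 [ 9.99999394e-01 -8.77912665e-04 -6.63540343e-04  1.40449886e-05]
 [ 4.11145600e-04 -2.61246475e-01  9.65272039e-01 -1.38106198e-01]
 [ 0.00000000e+00  0.00000000e+00  0.00000000e+00  1.00000000e+00]] [[298.59859862   0.         277.47200082]
 [  0.         298.59859862 207.52918476]
 [  0.           0.           1.        ]] -0.009826550733856855
hex_key 0.83 [139.0, 31.0, 180.0, 99.0] 1190 [ 0.5377 -0.1215  0.104 ]
hex_key 0.77 [205.0, 117.0, 256.0, 164.0] 713 [ 0.479  -0.2255  0.104 ]
key_grip 0.75 [141.0, 29.0, 182.0, 99.0] 1194 [ 0.5372 -0.122   0.104 ]
key_grip 0.56 [207.0, 116.0, 257.0, 161.0] 726 [ 0.4796 -0.2261  0.104 ]
holder 0.61 [209.0, 105.0, 268.0, 169.0] 1561 [ 0.4797 -0.2267  0.045 ]
```

View pics/w1.png

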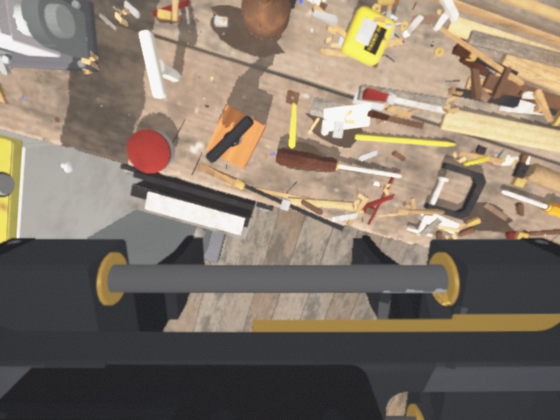

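The wrist view shows the black bar from (208,160) to (252,118) in the wooden holder and the white T at (155,65). Next I'll look over the stand.

Converted, -16 cm / 40 = -0.4, 10 cm / 40 = 0.25.

send_rows:
  motion:
    - [[0.25,-0.4,0,0,1],[0.25,-0.4,0,0,1],[0.25,-0.4,0,0,1],[0.25,-0.4,0,0,1],[0.25,-0.4,0,0,1]]

```text
time_s: 3.68
position: [0.4915, -0.1203, 0.3472]
orientation: [0.0, 0.99, 0.139, -0.0]
ft_force: [-0.8, -0.8, 0.5]
gripper_width: 1.001
grip_force: 0.0
```

Converted, -15 cm / 40 = -0.375, 8.4 cm / 40 = 0.21, -0.9 rad / 3.1416 = -0.2865.

send_rows:
  motion:
    - [[0.21,-0.375,0,-0.0573,1],[0.21,-0.375,0,-0.1146,1],[0.21,-0.375,0,-0.1719,1],[0.21,-0.375,0,-0.2292,1],[0.21,-0.375,0,-0.2865,1]]

```text
time_s: 4.3
position: [0.5316, 0.0465, 0.3469]
orientation: [-0.0, 0.83, 0.558, -0.001]
ft_force: [0.6, -0.7, -0.2]
gripper_width: 0.999
grip_force: 0.0
```

Converted, -0.39 rad / 3.1416 = -0.1241.

send_rows:
  motion:
    - [[0,0,0,-0.0573,1],[0,0,0,-0.1146,1],[0,0,0,-0.1241,1]]

```text
time_s: 4.68
position: [0.5315, 0.0461, 0.347]
orientation: [-0.0, 0.709, 0.705, -0.0]
ft_force: [0.0, 0.2, 0.6]
gripper_width: 1.002
grip_force: 0.0
```

```bash
cat > look.py <<'E'
from h import *
import sys
s=r.sense(); c=capture('wrist'); save(c,sys.argv[1]); print(s['time_s'],s['position'],s['joints'].round(2),yaw(s))
for q,z in [('socket',.119),('crank',.1),('crank_pin',.11),('stand',.111),('shaft_end',.075)]:
    for d in cut_out(q,c)[:2]:
        ys,xs=np.nonzero(d['mask']); print(q,round(d['score'],2),np.round(d['rect']).tolist(),len(xs),(xs.mean().round(1),ys.mean().round(1)),onz(c,(xs.mean(),ys.mean()),z,s).round(4))
np.savez('last.npz',**{k:np.array(v) for k,v in c.items() if k!='shot'},pos=s['position'],q=s['orientation'])
E
python3 look.py w2.png; python3 -c "
import cv2;a=cv2.imread('pics/w2.png');cv2.imwrite('pics/w2.png',cv2.resize(a[0:280,140:420],None,fx=2.1,fy=2.1,interpolation=2))"
```

```text
4.675 [0.53151132 0.04612179 0.34704081] [ 0.56  0.09 -0.74  1.55  0.06  1.52 -0.18] 1.565762305353914
socket 0.63 [272.0, 145.0, 300.0, 168.0] 439 (np.float64(284.9), np.float64(156.8)) [0.5407 0.0822 0.119 ]
crank 0.67 [212.0, 42.0, 308.0, 214.0] 2737 (np.float64(259.6), np.float64(108.0)) [0.5101 0.1399 0.1   ]
crank_pin 0.81 [211.0, 38.0, 306.0, 215.0] 2692 (np.float64(259.1), np.float64(107.5)) [0.51   0.1398 0.11  ]
stand 0.68 [210.0, 39.0, 321.0, 212.0] 7782 (np.float64(275.4), np.float64(136.6)) [0.5293 0.1058 0.111 ]
shaft_end 0.62 [212.0, 40.0, 308.0, 206.0] 2740 (np.float64(259.4), np.float64(108.2)) [0.5084 0.141  0.075 ]
shaft_end 0.27 [211.0, 38.0, 321.0, 213.0] 7928 (np.float64(275.4), np.float64(136.3)) [0.529  0.1051 0.075 ]
```

View pics/w2.png

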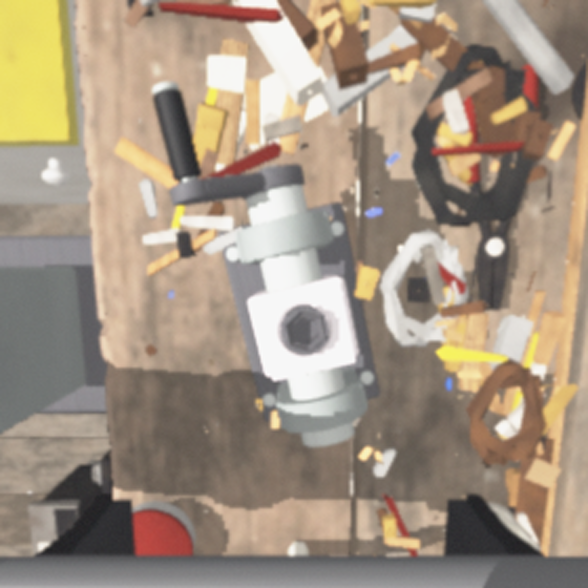

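The stand is upright in view with its y axis leaning slightly left. The screw is at crop (305,328), the black grip runs from (165,88) to (185,180), and the plate's right edge from (340,205) to (378,395). Now I'll compute the yaw and the pin position.

```bash
cat > geo.py <<'E'
from h import *
z=np.load('last.npz'); c={k:z[k] for k in z.files}; s={'position':z['pos'],'orientation':z['q']}
f=lambda x,y:(140+x/2.1,y/2.1)
A,B=onz(c,f(340,205),.012,s),onz(c,f(378,395),.012,s); print('edge',A,B,np.arctan2(-(A-B)[0],(A-B)[1]))
for p in [(248,300),(337,277),(358,367),(268,384)]: print('hub',onz(c,f(*p),.111,s).round(4))
for p in [(165,88),(185,180),(176,134)]:
  print('grip', [onz(c,f(*p),h,s).round(4).tolist()[:2] for h in (.105,.111,.117)])
# top edge shaft at both ends
so=onz(c,(284.9,156.8),.119,s)
for sy in (.15,.2,.25):
  ey=np.array([-np.sin(sy),np.cos(sy),0]);ex=np.array([np.cos(sy),np.sin(sy),0])
  O=np.array([so[0],so[1],0])
  for th in (.8,.9,1.):
    P=O+ey*.117-ex*.06*np.sin(th)+np.array([0,0,.075+.06*np.cos(th)])
    e=[P-ey*.022,P+ey*.022]; q=proj(c,np.array([P]+e),s); print(sy,th,P.round(4),((q-[140,0])*2.1).round(0).tolist())
E
python3 geo.py
```

```text
edge [0.56859349 0.1592591  0.012     ] [0.59987012 0.02134883 0.012     ] 0.22301729242803578
hub [0.5079 0.0985 0.111 ]
hub [0.5597 0.1112 0.111 ]
hub [0.5731 0.0587 0.111 ]
hub [0.5189 0.0487 0.111 ]
grip [[0.4647, 0.2123], [0.4657, 0.2108], [0.4668, 0.2093]]
grip [[0.4734, 0.165], [0.4743, 0.1643], [0.4752, 0.1635]]
grip [[0.4695, 0.189], [0.4705, 0.1879], [0.4715, 0.1868]]
0.15 0.8 [0.4806 0.1914 0.1168] [[193.0, 125.0], [200.0, 168.0], [185.0, 80.0]]
0.15 0.9 [0.4767 0.1908 0.1123] [[187.0, 128.0], [194.0, 170.0], [179.0, 84.0]]
0.15 1.0 [0.4732 0.1903 0.1074] [[182.0, 131.0], [190.0, 173.0], [174.0, 87.0]]
0.2 0.8 [0.4752 0.1882 0.1168] [[183.0, 131.0], [193.0, 174.0], [173.0, 87.0]]
0.2 0.9 [0.4713 0.1874 0.1123] [[177.0, 134.0], [187.0, 177.0], [167.0, 91.0]]
0.2 1.0 [0.4679 0.1868 0.1074] [[173.0, 138.0], [182.0, 179.0], [162.0, 95.0]]
0.25 0.8 [0.47   0.1848 0.1168] [[173.0, 138.0], [185.0, 180.0], [161.0, 95.0]]
0.25 0.9 [0.4661 0.1839 0.1123] [[168.0, 142.0], [180.0, 183.0], [156.0, 99.0]]
0.25 1.0 [0.4628 0.183  0.1074] [[164.0, 145.0], [175.0, 186.0], [152.0, 103.0]]
```

Stand yaw is about 0.21 and the crank leans about 0.9 rad. The pin is at about (0.4705, 0.1875, 0.112), which agrees with the given sizes. I'll approach above it.

Converted, 14.1 cm / 40 = 0.3525, 14 cm / 40 = 0.35, -0.215 rad / 3.1416 = -0.0684.

send_rows:
  motion:
    - [[0.3525,-0.155,0.15,-0.0318,0.6],[0.3525,-0.155,0.25,-0.0684,0.6],[0.3525,-0.155,0.35,-0.0684,0.6],[0.3525,-0.155,0.35,-0.0684,0.6],[0.3525,-0.155,0.35,-0.0684,0.6]]

```text
time_s: 5.6
position: [0.4674, 0.1907, 0.206]
orientation: [-0.001, 0.626, 0.78, -0.001]
ft_force: [0.1, 0.2, 1.3]
gripper_width: 0.617
grip_force: 0.0
```

```bash
python3 look.py w3.png;python3 - <<'E'
from h import *
s=r.sense(); print(togo(s,[.4705,.1875,.118],1.78)); z=np.load('last.npz'); c={k:z[k] for k in z.files}; st={'position':z['pos'],'orientation':z['q']}
print(proj(c,np.array([[.4705,.1875,.112],[.475,.166,.112],[.466,.209,.112]]),st))
E
```

```text
5.6 [0.46738227 0.19074762 0.20603824] [ 0.41  0.1  -0.88  1.83  0.08  1.25 -0.28] 1.7882187119726396
crank 0.95 [267.0, 196.0, 348.0, 314.0] 3064 (np.float64(299.5), np.float64(246.4)) [0.4923 0.1655 0.1   ]
crank_pin 0.65 [268.0, 193.0, 345.0, 311.0] 2763 (np.float64(297.8), np.float64(245.0)) [0.489  0.1704 0.11  ]
stand 0.69 [264.0, 193.0, 357.0, 318.0] 4421 (np.float64(302.3), np.float64(261.1)) [0.4959 0.1573 0.111 ]
shaft_end 0.63 [267.0, 194.0, 350.0, 306.0] 2921 (np.float64(298.9), np.float64(245.3)) [0.4956 0.1567 0.075 ]
([-0.19, -0.06, 9.08], 0.004)
[[280.82524011 222.24061171]
 [280.48259095 247.26180922]
 [281.18400508 196.00409939]]
```

View pics/w3.png

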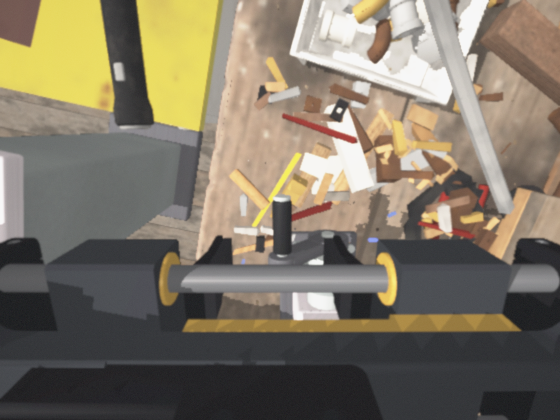

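The grip sits midway between the fingers at (282,222), as predicted. I'll descend and pinch.

Converted, 9 cm / 40 = 0.225, 7 cm / 40 = 0.175.

send_rows:
  motion:
    - [[-0.005,0,0.1,0,0.6],[-0.005,0,0.175,0,0.6],[-0.005,0,0.225,0,0.6],[-0.005,0,0.225,0,0.6],[-0.005,0,0.225,0,0.6]]

```text
time_s: 6.52
position: [0.4706, 0.1883, 0.1187]
orientation: [0.001, 0.627, 0.779, 0.001]
ft_force: [0.7, -0.4, 0.8]
gripper_width: 0.598
grip_force: 0.0
```

send_rows:
  motion:
    - [[0,0,0,0,0],[0,0,0,0,0],[0,0,0,0,0],[0,0,0,0,0],[0,0,0,0,0]]

```text
time_s: 7.15
position: [0.4702, 0.1883, 0.1177]
orientation: [0.0, 0.627, 0.779, 0.001]
ft_force: [4.0, 0.3, -1.3]
gripper_width: 0.171
grip_force: 29.9
```

```bash
python3 - <<'E'
from h import *
s=r.sense(); print(s['time_s'],s['position'],yaw(s),s['ft_force'],s['gripper_width'],s['grip_force'],s['joints'].round(2))
th=np.arange(.9,-.71,-.1); a=.9
for t in th: print(round(t,2),round(6*(np.sin(a)-np.sin(t)),2),round(-6*(np.cos(t)-np.cos(a)),2))
E
```

```text
7.15 [0.4702461  0.18826592 0.11770559] 1.7858672245115759 [ 3.9981442   0.26765955 -1.29715902] 0.17129797519293943 29.93809551000595 [ 0.36  0.21 -0.87  1.93  0.18  1.07 -0.37]
0.9 0.0 -0.0
0.8 0.4 -0.45
0.7 0.83 -0.86
0.6 1.31 -1.22
0.5 1.82 -1.54
0.4 2.36 -1.8
0.3 2.93 -2.0
0.2 3.51 -2.15
0.1 4.1 -2.24
0.0 4.7 -2.27
-0.1 5.3 -2.24
-0.2 5.89 -2.15
-0.3 6.47 -2.0
-0.4 7.04 -1.8
-0.5 7.58 -1.54
-0.6 8.09 -1.22
-0.7 8.57 -0.86
```

Converted, 2.36 cm / 40 = 0.059, 1.82 cm / 40 = 0.0455.

send_rows:
  motion:
    - [[0,0.01,-0.0113,0,0],[0,0.0208,-0.0215,0,0],[0,0.0328,-0.0305,0,0],[0,0.0455,-0.0385,0,0],[0,0.059,-0.045,0,0]]

```text
time_s: 7.78
position: [0.4921, 0.193, 0.1342]
orientation: [-0.001, 0.627, 0.779, -0.001]
ft_force: [4.7, 2.2, -17.3]
gripper_width: 0.172
grip_force: 30.7
```

Converted, 0.57 cm / 40 = 0.0143, 0.29 cm / 40 = 0.0073.

send_rows:
  motion:
    - [[0,0.0073,-0.0025,0,0],[0,0.0143,-0.005,0,0],[0,0.0143,-0.005,0,0]]

```text
time_s: 8.15
position: [0.4972, 0.1941, 0.1362]
orientation: [-0.001, 0.627, 0.779, -0.001]
ft_force: [3.5, 1.5, -21.1]
gripper_width: 0.169
grip_force: 30.9
```

Converted, 0.58 cm / 40 = 0.0145, 0.29 cm / 40 = 0.0073.

send_rows:
  motion:
    - [[0,0.0073,-0.002,0,0],[0,0.0145,-0.0038,0,0],[0,0.0145,-0.0038,0,0]]

```text
time_s: 8.52
position: [0.503, 0.1953, 0.1379]
orientation: [-0.001, 0.627, 0.779, -0.001]
ft_force: [2.3, 4.2, -24.8]
gripper_width: 0.167
grip_force: 31.1
```

Converted, 0.59 cm / 40 = 0.0148, 0.3 cm / 40 = 0.0075.

send_rows:
  motion:
    - [[0,0.0075,-0.0013,0,0],[0,0.0148,-0.0023,0,0],[0,0.0148,-0.0023,0,0]]

```text
time_s: 8.9
position: [0.5085, 0.1966, 0.1386]
orientation: [-0.001, 0.627, 0.779, -0.001]
ft_force: [0.8, 2.1, -26.2]
gripper_width: 0.17
grip_force: 31.1
```

Converted, 0.6 cm / 40 = 0.015, 0.3 cm / 40 = 0.0075.

send_rows:
  motion:
    - [[0,0.0075,-0.0005,0,0],[0,0.015,-0.0008,0,0],[0,0.015,-0.0008,0,0]]

```text
time_s: 9.28
position: [0.5138, 0.1978, 0.1389]
orientation: [-0.001, 0.627, 0.779, -0.002]
ft_force: [-2.0, 1.5, -25.6]
gripper_width: 0.164
grip_force: 31.1
```

Vertical radial load is −25 N because my arc runs slightly high. I'll lower it a little and keep feeling forward.

Converted, 0.1 cm / 40 = 0.0025.

send_rows:
  motion:
    - [[0,0,0.0025,0,0],[0,0,0.0025,0,0]]

```text
time_s: 9.52
position: [0.5148, 0.198, 0.1388]
orientation: [-0.0, 0.627, 0.779, -0.001]
ft_force: [-3.5, 2.3, -24.3]
gripper_width: 0.164
grip_force: 31.0
```

send_rows:
  motion:
    - [[0,0.005,0.0015,0,0],[0,0.01,0.003,0,0],[0,0.01,0.003,0,0]]

```text
time_s: 9.9
position: [0.5196, 0.1992, 0.1383]
orientation: [0.0, 0.627, 0.779, 0.0]
ft_force: [-3.7, 0.2, -19.2]
gripper_width: 0.166
grip_force: 30.8
```

Converted, 0.4 cm / 40 = 0.01, 0.2 cm / 40 = 0.005.

send_rows:
  motion:
    - [[0,0.005,0.0005,0,0],[0,0.01,0.001,0,0],[0,0.01,0.001,0,0]]

```text
time_s: 10.28
position: [0.5238, 0.2001, 0.1378]
orientation: [0.0, 0.627, 0.779, 0.0]
ft_force: [-3.9, 1.5, -20.2]
gripper_width: 0.166
grip_force: 30.9
```

Converted, 0.25 cm / 40 = 0.0063.

send_rows:
  motion:
    - [[0,0,0.0063,0,0],[0,0,0.0063,0,0]]

```text
time_s: 10.52
position: [0.5257, 0.2007, 0.137]
orientation: [0.002, 0.627, 0.779, 0.002]
ft_force: [0.9, 2.6, -11.8]
gripper_width: 0.168
grip_force: 30.5
```

Converted, 0.4 cm / 40 = 0.01, 0.2 cm / 40 = 0.005.

send_rows:
  motion:
    - [[0,0.005,0.0015,0,0],[0,0.01,0.003,0,0],[0,0.01,0.003,0,0]]

```text
time_s: 10.9
position: [0.5294, 0.2016, 0.1356]
orientation: [0.001, 0.627, 0.779, 0.002]
ft_force: [4.0, 3.5, -1.4]
gripper_width: 0.173
grip_force: 30.1
```

Converted, 0.4 cm / 40 = 0.01, 0.2 cm / 40 = 0.005.

send_rows:
  motion:
    - [[0,0.005,0.0015,0,0],[0,0.01,0.0028,0,0],[0,0.01,0.0028,0,0]]

```text
time_s: 11.28
position: [0.5329, 0.2025, 0.1342]
orientation: [0.001, 0.627, 0.779, 0.002]
ft_force: [4.2, 3.7, 4.2]
gripper_width: 0.173
grip_force: 29.8
```

The crank now pulls ahead by about 4 N, so the flat is coming. I'll continue.

Converted, 0.4 cm / 40 = 0.01, 0.2 cm / 40 = 0.005.

send_rows:
  motion:
    - [[0,0.005,0.0015,0,0],[0,0.01,0.003,0,0],[0,0.01,0.003,0,0]]

```text
time_s: 11.65
position: [0.5365, 0.2033, 0.1328]
orientation: [0.001, 0.627, 0.779, 0.002]
ft_force: [3.5, 4.6, 4.6]
gripper_width: 0.169
grip_force: 29.7
```

Converted, 0.4 cm / 40 = 0.01, 0.2 cm / 40 = 0.005.

send_rows:
  motion:
    - [[0,0.005,0.002,0,0],[0,0.01,0.004,0,0],[0,0.01,0.004,0,0]]

```text
time_s: 12.02
position: [0.5403, 0.2042, 0.131]
orientation: [0.001, 0.627, 0.779, 0.001]
ft_force: [3.5, 5.1, 4.8]
gripper_width: 0.169
grip_force: 29.8
```

Converted, 0.4 cm / 40 = 0.01, 0.2 cm / 40 = 0.005.

send_rows:
  motion:
    - [[0,0.005,0.0023,0,0],[0,0.01,0.0045,0,0],[0,0.01,0.0045,0,0]]

```text
time_s: 12.4
position: [0.5435, 0.2049, 0.1292]
orientation: [0.0, 0.627, 0.779, 0.001]
ft_force: [2.6, 3.9, 5.8]
gripper_width: 0.169
grip_force: 29.6
```

Converted, 0.3 cm / 40 = 0.0075, 0.18 cm / 40 = 0.0045.

send_rows:
  motion:
    - [[0,0.0038,0.0023,0,0],[0,0.0075,0.0045,0,0],[0,0.0075,0.0045,0,0]]

```text
time_s: 12.78
position: [0.546, 0.2055, 0.1275]
orientation: [0.0, 0.627, 0.779, 0.0]
ft_force: [0.6, 3.6, 7.2]
gripper_width: 0.167
grip_force: 29.5
```

Converted, 0.3 cm / 40 = 0.0075, 0.19 cm / 40 = 0.0048.

send_rows:
  motion:
    - [[0,0.0038,0.0025,0,0],[0,0.0075,0.0048,0,0],[0,0.0075,0.0048,0,0]]

```text
time_s: 13.15
position: [0.5488, 0.2061, 0.1256]
orientation: [0.0, 0.627, 0.779, 0.0]
ft_force: [0.3, 3.9, 8.6]
gripper_width: 0.167
grip_force: 29.5
```

The pull peaked at about −0.31 rad and crossed zero at about −0.51. The crank now resists by about 4 N at −0.61, so flush lies within 0.12 rad behind. I'll release and lift off.

send_rows:
  motion:
    - [[0,0,0,0,0.7],[0,0,0,0,0.7],[0,0,0,0,0.7],[0,0,0,0,0.7],[0,0,0,0,0.7]]

```text
time_s: 13.78
position: [0.5486, 0.2052, 0.1243]
orientation: [-0.0, 0.627, 0.779, -0.0]
ft_force: [0.1, 0.4, 1.0]
gripper_width: 0.641
grip_force: 0.0
```

Converted, -18 cm / 40 = -0.45, -15 cm / 40 = -0.375.

send_rows:
  motion:
    - [[0,0,-0.125,0,0.7],[-0.1,0,-0.25,0,0.9],[-0.2,0,-0.375,0,0.9],[-0.25,-0.025,-0.45,0,0.9],[-0.25,-0.025,-0.45,0,0.9]]

```text
time_s: 14.4
position: [0.5618, 0.1035, 0.3074]
orientation: [0.002, 0.629, 0.778, 0.001]
ft_force: [0.3, 0.4, -0.2]
gripper_width: 0.894
grip_force: 0.0
```

```bash
python3 look.py w4.png; python3 - <<'E'
from h import *
s=r.sense();z=np.load('last.npz'); c={k:z[k] for k in z.files}; st={'position':z['pos'],'orientation':z['q']}
O=np.array([.5405,.082,0]);sy=.21
ey=np.array([-np.sin(sy),np.cos(sy),0]);ex=np.array([np.cos(sy),np.sin(sy),0])
for th in (-.4,-.5,-.6):
    P=O+ey*.117-ex*.06*np.sin(th)+np.array([0,0,.075+.06*np.cos(th)])
    print(th,proj(c,np.array([P,P-ey*.022,P+ey*.022]),st).round(1).tolist())
a=c['frame'][:,:,::-1]
u=proj(c,np.array([[.5405,.082,.119]]),st)[0]; print(u)
x,y=int(u[0]),int(u[1])
A=cv2.resize(a[max(0,y-30):y+30,x-30:x+30],(480,480),interpolation=2)
B=cv2.resize(a[0:200,180:400],(528,480)); cv2.imwrite('pics/w4c.png',np.hstack([cv2.resize(A,(380,380)),cv2.resize(B,(418,380))]))
E
```

```text
14.4 [0.56182071 0.10352122 0.30737377] [ 0.49  0.2  -0.82  1.54  0.15  1.46 -0.13] 1.7814164734357791
socket 0.76 [242.0, 194.0, 268.0, 218.0] 563 (np.float64(254.3), np.float64(206.0)) [0.5404 0.083  0.119 ]
socket 0.35 [240.0, 70.0, 293.0, 262.0] 2467 (np.float64(266.4), np.float64(139.9)) [0.5393 0.1575 0.119 ]
crank 0.87 [236.0, 73.0, 294.0, 261.0] 2701 (np.float64(265.5), np.float64(143.2)) [0.5386 0.1527 0.1   ]
crank_pin 0.74 [237.0, 66.0, 291.0, 261.0] 2579 (np.float64(265.6), np.float64(142.0)) [0.5386 0.1546 0.11  ]
stand 0.86 [220.0, 66.0, 295.0, 259.0] 8428 (np.float64(261.4), np.float64(178.4)) [0.542  0.1142 0.111 ]
shaft_end 0.77 [234.0, 68.0, 295.0, 256.0] 2664 (np.float64(265.6), np.float64(142.0)) [0.5379 0.1527 0.075 ]
-0.4 [[274.5, 96.2], [274.6, 119.2], [274.5, 72.3]]
-0.5 [[279.9, 96.5], [279.9, 119.3], [280.0, 72.8]]
-0.6 [[284.9, 96.8], [284.8, 119.4], [285.1, 73.3]]
[254.23463934 206.90570151]
```

View pics/w4c.png

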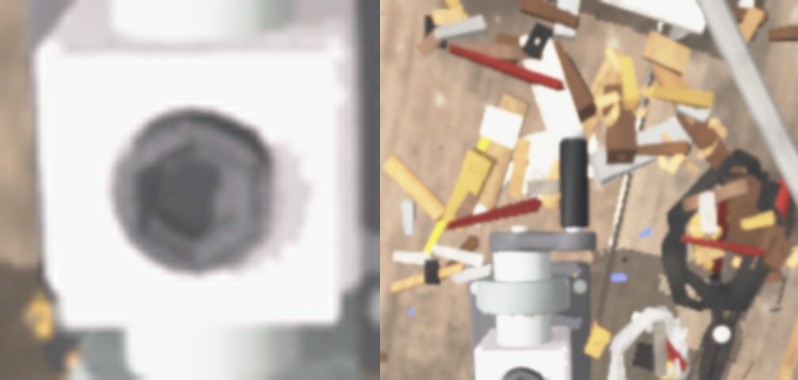

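The crank settled near −0.53 rad with its grip at image x≈281, where the zero crossing was felt. The socket shows its flats roughly facing the stand's x. I'll move closer to measure its angle.

Converted, 13 cm / 40 = 0.325, 9 cm / 40 = 0.225.

send_rows:
  motion:
    - [[-0.09,-0.0625,0.125,0,0.9],[-0.09,-0.0625,0.225,0,0.9],[-0.09,-0.0625,0.325,0,0.9],[-0.09,-0.0625,0.325,0,0.9],[-0.09,-0.0625,0.325,0,0.9]]

```text
time_s: 15.32
position: [0.5442, 0.066, 0.1757]
orientation: [0.0, 0.627, 0.779, 0.001]
ft_force: [-0.5, 0.6, 0.8]
gripper_width: 0.898
grip_force: 0.0
```

```bash
python3 look.py w5.png; python3 - <<'E'
from h import *
z=np.load('last.npz'); c={k:z[k] for k in z.files}; st={'position':z['pos'],'orientation':z['q']}
# rectify top plane z=.119 around the socket: 0.1 mm/px, world axes: right=+x, up=+y
C=np.array([.5404,.083]); n=400; g=(np.arange(n)-n/2)*1e-4
X,Y=np.meshgrid(C[0]+g,C[1]-g); P=np.stack([X,Y,np.full_like(X,.119)],-1).reshape(-1,3)
u=proj(c,P,st).reshape(n,n,2).astype(np.float32)
I=cv2.remap(c['frame'],u[...,0],u[...,1],cv2.INTER_CUBIC)[:,:,::-1]
np.save('soc.npy',I)
K=cv2.createCLAHE(3,(4,4)).apply(cv2.cvtColor(I,cv2.COLOR_BGR2GRAY))
cv2.imwrite('pics/soc.png',np.hstack([I,cv2.cvtColor(K,cv2.COLOR_GRAY2BGR)]))
E
```

```text
15.325 [0.54418333 0.06598865 0.17565668] [ 0.54  0.23 -0.8   1.78  0.18  1.2  -0.09] 1.7869381280547663
socket 0.56 [257.0, 187.0, 300.0, 232.0] 1536 (np.float64(276.9), np.float64(209.3)) [0.5401 0.083  0.119 ]
crank 0.79 [246.0, 4.0, 351.0, 256.0] 6683 (np.float64(298.7), np.float64(94.9)) [0.5385 0.1592 0.1   ]
crank_pin 0.58 [249.0, 0.0, 352.0, 258.0] 6688 (np.float64(299.0), np.float64(94.9)) [0.5382 0.1581 0.11  ]
stand 0.61 [227.0, 0.0, 353.0, 266.0] 18354 (np.float64(285.1), np.float64(151.7)) [0.5374 0.1211 0.111 ]
```

View pics/soc.png

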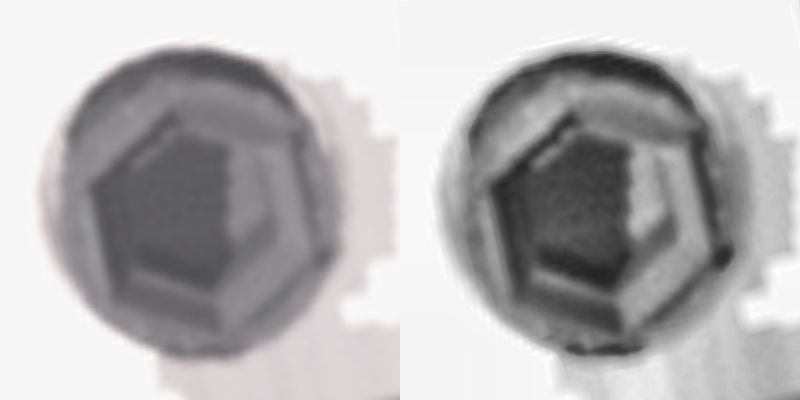

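Socket centre is about (0.5408, 0.0812), cross-checked by the hex corners, the top circle and the two-camera triangulation. Its flats face about 0.215 rad, i.e. along the stand's x. Now on to the key.

Converted, -24 cm / 40 = -0.6, -7.5 cm / 40 = -0.1875.

send_rows:
  motion:
    - [[0,0,-0.15,0,0.9],[-0.15,-0.045,-0.1875,0,0.9],[-0.3,-0.09,-0.1875,0,0.9],[-0.45,-0.1375,-0.1875,0,0.9],[-0.6,-0.1875,-0.1875,0,0.9]]

```text
time_s: 16.25
position: [0.5217, -0.1842, 0.2504]
orientation: [0.001, 0.627, 0.779, 0.0]
ft_force: [0.8, 0.0, 0.1]
gripper_width: 0.899
grip_force: 0.0
```

Converted, -6 cm / 40 = -0.15, -2 cm / 40 = -0.05, -0.85 rad / 3.1416 = -0.2706.

send_rows:
  motion:
    - [[-0.15,-0.05,0,-0.0541,0.9],[-0.15,-0.05,0,-0.1082,0.9],[-0.15,-0.05,0,-0.1623,0.9],[-0.15,-0.05,0,-0.2165,0.9],[-0.15,-0.05,0,-0.2706,0.9]]

```text
time_s: 16.88
position: [0.5152, -0.2451, 0.25]
orientation: [0.0, 0.248, 0.969, -0.0]
ft_force: [0.1, -0.3, 0.6]
gripper_width: 0.901
grip_force: 0.0
```

send_rows:
  motion:
    - [[0,0,0,0,0.9],[0,0,0,0,0.9]]

```text
time_s: 17.12
position: [0.5151, -0.2451, 0.2498]
orientation: [0.0, 0.252, 0.968, -0.0]
ft_force: [-0.1, -0.2, 0.4]
gripper_width: 0.894
grip_force: 0.0
```

```bash
cat > key.py <<'E'
from h import *
import sys
s=r.sense(); c=capture('wrist'); print(s['time_s'],s['position'],s['joints'].round(2),yaw(s))
x=[]
for d in cut_out('key_grip',c)[:3]+cut_out('hex_key',c)[:3]: print(round(d['score'],2),np.round(d['rect']).tolist())
C=np.array([.481,-.229]); n=400; g=(np.arange(n)-n/2)*4e-4
X,Y=np.meshgrid(C[0]+g,C[1]-g); P=np.stack([X,Y,np.full_like(X,.104)],-1).reshape(-1,3)
u=proj(c,P,s).reshape(n,n,2).astype(np.float32)
I=cv2.remap(c['frame'],u[...,0],u[...,1],cv2.INTER_CUBIC)[:,:,::-1]
g8=I.max(2); m=(g8<60).astype(np.uint8)
k,l,stt,ce=cv2.connectedComponentsWithStats(m)
for i in range(1,k):
    if stt[i,4]>800:
        pts=np.argwhere(l==i)[:,::-1].astype(np.float32); (cx,cy),(w,h),a=cv2.minAreaRect(pts)
        print('blob',stt[i].tolist(),'ctr',C[0]+(cx-200)*4e-4,C[1]-(cy-200)*4e-4,'size',w*.4,h*.4,'ang',a)
cv2.imwrite('pics/'+sys.argv[1],np.hstack([I,cv2.cvtColor(m*255,cv2.COLOR_GRAY2BGR)]))
E
python3 key.py k1.png
```

```text
17.125 [ 0.51512433 -0.24514893  0.24977355] [ 0.99  0.21 -0.68  1.63  0.13  1.35  1.36] 2.6329522602809363
0.73 [270.0, 116.0, 290.0, 198.0]
0.68 [375.0, 125.0, 440.0, 181.0]
0.97 [268.0, 118.0, 292.0, 196.0]
0.57 [373.0, 126.0, 438.0, 177.0]
```

View pics/k1.png

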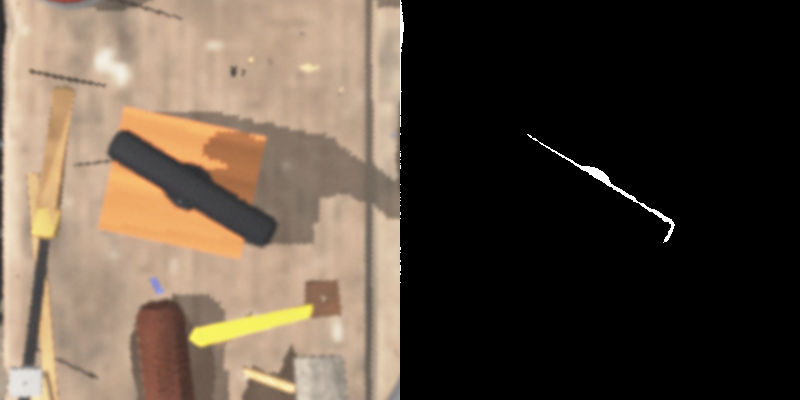

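The black bar lies diagonally from (118,143) to (265,232) over the wooden holder. I'll refine numerically with a better threshold.

```bash
python3 - <<'E'
from h import *
s=r.sense()
I=cv2.imread('pics/k1.png')[:,:400]; C=np.array([.481,-.229])
for t in (80,95,110):
    m=((I.max(2)<t)).astype(np.uint8); m=cv2.morphologyEx(m,cv2.MORPH_OPEN,np.ones((5,5)))
    k,l,stt,ce=cv2.connectedComponentsWithStats(m)
    i=l[190,190]
    if i==0: continue
    pts=np.argwhere(l==i)[:,::-1].astype(np.float32); (cx,cy),(w,h),a=cv2.minAreaRect(pts)
    v=cv2.fitLine(pts,cv2.DIST_HUBER,0,.01,.01).ravel()
    print(t,stt[i].tolist(),'ctr',(C[0]+(cx-200)*4e-4).round(4),(C[1]-(cy-200)*4e-4).round(4),'mean',(C+(ce[i]-200)*[4e-4,-4e-4]).round(4),'size',w*.4,h*.4,'fit',np.arctan2(-v[1],v[0]))
E
```

```text
80 [111, 133, 165, 111, 5557] ctr 0.4782 -0.2242 mean [ 0.4784 -0.2244] size 73.60625610351563 16.154368591308593 fit -0.5389912
95 [110, 132, 167, 113, 5858] ctr 0.4782 -0.2243 mean [ 0.4784 -0.2244] size 74.14346923828126 17.013874816894532 fit -0.53791654
110 [109, 132, 169, 114, 6108] ctr 0.4782 -0.2244 mean [ 0.4786 -0.2245] size 75.02640991210937 17.39141845703125 fit -0.53542084
```

Converted, 14.9 cm / 40 = 0.3725, 12 cm / 40 = 0.3, 0.03 rad / 3.1416 = 0.0095.

send_rows:
  motion:
    - [[0.105,0,0.075,0.0095,0.6],[0.105,0,0.2,0.0095,0.6],[0.105,0,0.3,0.0095,0.6],[0.105,0,0.3725,0.0095,0.6],[0.105,0,0.3725,0.0095,0.6]]

```text
time_s: 17.9
position: [0.4766, -0.2239, 0.0986]
orientation: [-0.002, 0.265, 0.964, 0.001]
ft_force: [-0.2, -0.3, -0.1]
gripper_width: 0.603
grip_force: 0.0
```

send_rows:
  motion:
    - [[0,0,0,0,0],[0,0,0,0,0],[0,0,0,0,0],[0,0,0,0,0],[0,0,0,0,0]]

```text
time_s: 18.52
position: [0.4787, -0.225, 0.1011]
orientation: [0.0, 0.265, 0.964, -0.0]
ft_force: [-0.2, -0.6, 3.0]
gripper_width: 0.223
grip_force: 30.0
```

```bash
python3 - <<'E'
from h import *
s=r.sense(); print(s['time_s'],s['position'],yaw(s),s['ft_force'],s['ft_torque'],s['gripper_width'],s['grip_force'],s['joints'].round(2))
E
```

```text
18.525 [ 0.47867084 -0.22498458  0.10106995] 2.605746683124762 [-0.23557528 -0.62166343  3.02730694] [ 0.02235098 -0.19792202 -0.00543096] 0.22269408401255392 30.000435411930084 [ 0.99  0.25 -0.67  1.9   0.18  1.05  1.28]
```

The opening reads 19.4 mm where the bar is 14 mm thick, so the fingertips are on the collar below the bar. I'll reopen, rise a little and grip the bar alone.

Converted, -0.8 cm / 40 = -0.02.

send_rows:
  motion:
    - [[0,0,0,0,0.5],[0,0,0,0,0.5],[0,0,-0.02,0,0.5],[0,0,-0.02,0,0.5]]

```text
time_s: 19.02
position: [0.4788, -0.2249, 0.1093]
orientation: [0.001, 0.265, 0.964, -0.0]
ft_force: [-0.7, 0.3, 0.1]
gripper_width: 0.489
grip_force: 0.0
```

send_rows:
  motion:
    - [[0,0,0,0,0],[0,0,0,0,0],[0,0,0,0,0],[0,0,0,0,0],[0,0,0,0,0]]

```text
time_s: 19.65
position: [0.4783, -0.2247, 0.1085]
orientation: [-0.0, 0.265, 0.964, -0.0]
ft_force: [0.4, -0.0, -0.4]
gripper_width: 0.208
grip_force: 30.0
```

```bash
python3 - <<'E'
from h import *
s=r.sense(); print(s['time_s'],s['position'],yaw(s),s['ft_force'],s['ft_torque'],s['gripper_width'],s['grip_force'],s['joints'].round(2))
E
```

```text
19.65 [ 0.47826033 -0.22469343  0.1084515 ] 2.6058159047769225 [ 0.37935229 -0.0333629  -0.42220459] [ 0.04720012 -0.18002734 -0.00064387] 0.20801182862524276 30.000059008598328 [ 0.99  0.24 -0.67  1.9   0.17  1.06  1.29]
```

send_rows:
  motion:
    - [[0,0,0,0,0.45],[0,0,0,0,0.45],[0,0,-0.0125,0,0.45],[0,0,-0.0125,0,0.45]]

```text
time_s: 20.15
position: [0.4788, -0.2249, 0.1142]
orientation: [0.001, 0.265, 0.964, -0.0]
ft_force: [0.4, 0.1, -0.3]
gripper_width: 0.444
grip_force: 0.0
```

send_rows:
  motion:
    - [[0,0,0,0,0],[0,0,0,0,0],[0,0,0,0,0],[0,0,0,0,0],[0,0,0,0,0]]

```text
time_s: 20.78
position: [0.4783, -0.2247, 0.1135]
orientation: [-0.0, 0.265, 0.964, -0.0]
ft_force: [-0.1, -0.3, -0.4]
gripper_width: 0.155
grip_force: 30.0
```

```bash
python3 - <<'E'
from h import *
s=r.sense(); print(s['time_s'],s['position'],yaw(s),s['ft_force'],s['ft_torque'],s['gripper_width'],s['grip_force'],s['joints'].round(2))
E
```

```text
20.775 [ 0.4782668  -0.22472334  0.11347095] 2.6058378561351074 [-0.10857041 -0.28614512 -0.38203261] [ 0.07638983 -0.09628953 -0.0367906 ] 0.15465280058497446 29.994613230228424 [ 0.99  0.24 -0.67  1.89  0.17  1.07  1.29]
```

The opening is now 13.5 mm, so the bar alone is held firmly. I'll lift and carry it to the stand.

Converted, -15 cm / 40 = -0.375, -11 cm / 40 = -0.275.

send_rows:
  motion:
    - [[0,0,-0.075,0,0],[0,0,-0.175,0,0],[0,0,-0.275,0,0],[0,0,-0.375,0,0],[0,0,-0.375,0,0]]

```text
time_s: 21.4
position: [0.48, -0.2252, 0.2665]
orientation: [0.003, 0.265, 0.964, -0.001]
ft_force: [0.8, -0.0, -2.9]
gripper_width: 0.156
grip_force: 30.0
```

Converted, 20 cm / 40 = 0.5, 17 cm / 40 = 0.425.

send_rows:
  motion:
    - [[0.0375,0.1,0,0,0],[0.075,0.2,0,0,0],[0.1125,0.3125,0,0,0],[0.15,0.425,0,0,0],[0.175,0.5,0,0,0]]

```text
time_s: 22.02
position: [0.5195, -0.0143, 0.262]
orientation: [-0.001, 0.263, 0.965, 0.0]
ft_force: [0.7, -0.5, -2.1]
gripper_width: 0.155
grip_force: 30.0
```

Converted, 9.5 cm / 40 = 0.2375, 7.5 cm / 40 = 0.1875, 0.297 rad / 3.1416 = 0.0945.

send_rows:
  motion:
    - [[0.03,0.1,0,0.0318,0],[0.06,0.1875,0,0.0637,0],[0.0808,0.2375,0,0.0945,0],[0.0808,0.2375,0,0.0945,0],[0.0808,0.2375,0,0.0945,0]]

```text
time_s: 22.65
position: [0.5405, 0.0797, 0.2624]
orientation: [-0.001, 0.404, 0.915, -0.001]
ft_force: [0.8, 0.1, -1.9]
gripper_width: 0.156
grip_force: 30.0
```

```bash
python3 - <<'E'
from h import *
s=r.sense(); print(s['time_s'],s['position'],yaw(s),s['ft_force'],s['ft_torque'],s['gripper_width'],s['joints'].round(2)); print(togo(s,[.5408,.0812,.2635],2.309))
ra=[]
for n in ['scene','side']:
    c=capture(n)
    P=np.array([s['position']-[0,0,.1035],s['position']-[0,0,.0185],[.5408,.0812,.119]]); print(n,'pred tip,grip,socket',proj(c,P).round(1).tolist())
    for d in cut_out('hex_key',c)[:3]:
        ys,xs=np.nonzero(d['mask']); print(round(d['score'],2),np.round(d['rect']).tolist(),len(xs))
        sel=ys>ys.max()-6; print(' low centre',xs[sel].mean().round(1),ys.max())
    save(c,n+'_k.png')
E
```

```text
22.65 [0.54052876 0.07969561 0.26241331] 2.3091759196463197 [ 0.78081371  0.14519837 -1.93840538] [ 0.0469006  -0.1200949  -0.00247974] 0.15614860696444796 [ 0.63  0.18 -0.91  1.66  0.15  1.37  0.43]
([0.09, 0.12, -0.11], 0.0)
scene pred tip,grip,socket [[237.8, 196.3], [235.2, 159.2], [238.3, 212.7]]
0.78 [228.0, 155.0, 243.0, 196.0] 333
 low centre 237.6 196
0.61 [290.0, 192.0, 322.0, 227.0] 372
 low centre 305.4 229
side pred tip,grip,socket [[274.3, 164.4], [273.8, 129.7], [274.6, 179.2]]
0.96 [261.0, 126.0, 287.0, 165.0] 362
 low centre 274.5 165
0.72 [268.0, 227.0, 303.0, 270.0] 581
 low centre 285.8 271
```

The tip is within 0.5 px of prediction in both cameras, with 1.5 mm to correct. I'll descend gently and watch the force.

Converted, 3.8 cm / 40 = 0.095, 2.5 cm / 40 = 0.0625.

send_rows:
  motion:
    - [[0.0013,0.0015,0.025,0,0],[0.0023,0.003,0.0625,0,0],[0.0023,0.003,0.095,0,0],[0.0023,0.003,0.095,0,0]]

```text
time_s: 23.35
position: [0.5402, 0.0824, 0.2238]
orientation: [-0.001, 0.404, 0.915, -0.001]
ft_force: [-0.1, -0.3, -2.3]
gripper_width: 0.157
grip_force: 30.0
```

send_rows:
  motion:
    - [[0,0,0.0038,0,0],[0,0,0.0075,0,0],[0,0,0.0075,0,0]]

```text
time_s: 23.72
position: [0.5414, 0.0826, 0.2227]
orientation: [0.0, 0.404, 0.915, 0.0]
ft_force: [-0.9, 1.1, -1.8]
gripper_width: 0.159
grip_force: 30.0
```

Converted, 0.3 cm / 40 = 0.0075, 0.15 cm / 40 = 0.0038.

send_rows:
  motion:
    - [[0,0,0.0038,0,0],[0,0,0.0075,0,0],[0,0,0.0075,0,0]]

```text
time_s: 24.1
position: [0.5412, 0.0826, 0.2194]
orientation: [-0.0, 0.404, 0.915, -0.0]
ft_force: [0.2, 0.1, -1.0]
gripper_width: 0.16
grip_force: 30.0
```

Converted, 0.3 cm / 40 = 0.0075, -0.06 cm / 40 = -0.0015.

send_rows:
  motion:
    - [[-0.001,-0.0015,0.0038,0,0],[-0.001,-0.0015,0.0075,0,0],[-0.001,-0.0015,0.0075,0,0]]

```text
time_s: 24.48
position: [0.5409, 0.0817, 0.2163]
orientation: [-0.0, 0.405, 0.915, -0.0]
ft_force: [-0.2, 0.4, -1.0]
gripper_width: 0.155
grip_force: 30.0
```

Converted, 0.3 cm / 40 = 0.0075, 0.15 cm / 40 = 0.0038.

send_rows:
  motion:
    - [[0,0,0.0038,0,0],[0,0,0.0075,0,0],[0,0,0.0075,0,0]]

```text
time_s: 24.85
position: [0.5409, 0.0817, 0.2133]
orientation: [-0.0, 0.405, 0.915, -0.0]
ft_force: [-0.1, -0.7, -2.9]
gripper_width: 0.155
grip_force: 30.0
```

The key slides in with no force at about 9 mm deep. I'll go a little further and then verify seating.

Converted, 0.24 cm / 40 = 0.006, 0.12 cm / 40 = 0.003.

send_rows:
  motion:
    - [[0,0,0.003,0,0],[0,0,0.006,0,0],[0,0,0.006,0,0],[0,0,0.006,0,0]]

```text
time_s: 25.35
position: [0.541, 0.0818, 0.211]
orientation: [-0.0, 0.404, 0.915, -0.0]
ft_force: [-0.5, -1.7, -1.7]
gripper_width: 0.159
grip_force: 30.0
```

Converted, 0.1 rad / 3.1416 = 0.0318.

send_rows:
  motion:
    - [[0,0,0,0.0159,0],[0,0,0,0.0318,0],[0,0,0,0.0318,0],[0,0,0,0.0318,0]]

```text
time_s: 25.85
position: [0.5408, 0.0817, 0.211]
orientation: [-0.0, 0.449, 0.893, -0.0]
ft_force: [-1.3, -1.9, -1.8]
gripper_width: 0.159
grip_force: 30.0
```

```bash
cat > st.py <<'E'
from h import *
s=r.sense(); print(s['time_s'],s['position'].round(4),yaw(s).round(4),s['ft_force'].round(2),s['ft_torque'].round(3),s['gripper_width'].round(3),s['joints'].round(2),s['tau'][6].round(3))
E
python3 st.py
```

```text
Traceback (most recent call last):
  File "st.py", line 2, in <module>
    s=r.sense(); print(s['time_s'],s['position'].round(4),yaw(s).round(4),s['ft_force'].round(2),s['ft_torque'].round(3),s['gripper_width'].round(3),s['joints'].round(2),s['tau'][6].round(3))
                                                                                                                         ^^^^^^^^^^^^^^^^^^^^^^^^
AttributeError: 'float' object has no attribute 'round'
```

```bash
sed -i "s/s\['gripper_width'\].round(3)/round(s['gripper_width'],3)/" st.py; python3 st.py
```

```text
25.85 [0.5408 0.0817 0.211 ] 2.2096 [-1.28 -1.91 -1.8 ] [-0.566  0.285  0.073] 0.159 [ 0.6   0.22 -0.89  1.73  0.18  1.28  0.3 ] -0.051
```

Converted, 0.2 rad / 3.1416 = 0.0637.

send_rows:
  motion:
    - [[0,0,0,0.0318,0],[0,0,0,0.0637,0],[0,0,0,0.0637,0],[0,0,0,0.0637,0]]

```text
time_s: 26.35
position: [0.5409, 0.0817, 0.211]
orientation: [-0.0, 0.536, 0.844, -0.0]
ft_force: [-2.0, -3.5, -1.9]
gripper_width: 0.161
grip_force: 30.1
```

```bash
python3 st.py
```

```text
26.35 [0.5409 0.0817 0.211 ] 2.0108 [-2.03 -3.51 -1.87] [-0.697  0.437  0.247] 0.161 [ 0.58  0.21 -0.87  1.73  0.17  1.27  0.11] -0.238
```

Converted, 0.2 rad / 3.1416 = 0.0637.

send_rows:
  motion:
    - [[0,0,0,0.0318,0],[0,0,0,0.0637,0],[0,0,0,0.0637,0],[0,0,0,0.0637,0]]

```text
time_s: 26.85
position: [0.5409, 0.0818, 0.211]
orientation: [-0.0, 0.617, 0.787, -0.0]
ft_force: [-2.3, -2.2, -3.0]
gripper_width: 0.153
grip_force: 30.1
```

```bash
python3 st.py
```

```text
26.85 [0.5409 0.0818 0.211 ] 1.8109 [-2.31 -2.16 -3.02] [-0.728  0.435  0.234] 0.153 [ 0.55  0.21 -0.84  1.73  0.16  1.27 -0.08] -0.248
```

Converted, 0.2 rad / 3.1416 = 0.0637.

send_rows:
  motion:
    - [[0,0,0,0.0318,0],[0,0,0,0.0637,0],[0,0,0,0.0637,0],[0,0,0,0.0637,0]]

```text
time_s: 27.35
position: [0.541, 0.0819, 0.211]
orientation: [-0.0, 0.693, 0.721, -0.0]
ft_force: [-1.3, -2.6, -2.9]
gripper_width: 0.16
grip_force: 30.1
```

```bash
python3 st.py
```

```text
27.35 [0.541  0.0819 0.211 ] 1.611 [-1.27 -2.64 -2.87] [-0.727  0.495  0.279] 0.16 [ 0.53  0.2  -0.82  1.74  0.15  1.27 -0.28] -0.274
```

Converted, 0.1 rad / 3.1416 = 0.0318.

send_rows:
  motion:
    - [[0,0,0,0.0159,0],[0,0,0,0.0318,0],[0,0,0,0.0318,0]]

```text
time_s: 27.72
position: [0.541, 0.082, 0.211]
orientation: [-0.0, 0.728, 0.686, -0.0]
ft_force: [-1.3, -2.4, -2.7]
gripper_width: 0.158
grip_force: 30.1
```

```bash
python3 st.py
```

```text
27.725 [0.541 0.082 0.211] 1.5108 [-1.32 -2.39 -2.74] [-0.657  0.391  0.405] 0.158 [ 0.52  0.2  -0.8   1.74  0.15  1.27 -0.38] -0.54
```

Converted, 0.1 rad / 3.1416 = 0.0318.

send_rows:
  motion:
    - [[0,0,0,0.0159,0],[0,0,0,0.0318,0],[0,0,0,0.0318,0]]

```text
time_s: 28.1
position: [0.541, 0.0819, 0.211]
orientation: [-0.0, 0.761, 0.648, -0.0]
ft_force: [-1.4, -1.7, -3.2]
gripper_width: 0.156
grip_force: 30.1
```

```bash
python3 st.py
```

```text
28.1 [0.541  0.0819 0.211 ] 1.4109 [-1.38 -1.73 -3.17] [-0.655  0.343  0.404] 0.156 [ 0.51  0.2  -0.79  1.74  0.15  1.27 -0.47] -0.549
```

Converted, 0.1 rad / 3.1416 = 0.0318.

send_rows:
  motion:
    - [[0,0,0,0.0159,0],[0,0,0,0.0318,0],[0,0,0,0.0318,0]]

```text
time_s: 28.48
position: [0.541, 0.0819, 0.211]
orientation: [-0.0, 0.793, 0.61, -0.0]
ft_force: [-1.7, -2.5, -3.8]
gripper_width: 0.16
grip_force: 30.2
```

```bash
python3 st.py
```

```text
28.475 [0.541  0.0819 0.211 ] 1.311 [-1.73 -2.53 -3.83] [-0.638  0.343  0.421] 0.16 [ 0.5   0.19 -0.78  1.74  0.14  1.27 -0.57] -0.559
```

Converted, 0.1 rad / 3.1416 = 0.0318.

send_rows:
  motion:
    - [[0,0,0,0.0159,0],[0,0,0,0.0318,0],[0,0,0,0.0318,0]]

```text
time_s: 28.85
position: [0.541, 0.0819, 0.211]
orientation: [-0.0, 0.822, 0.569, -0.0]
ft_force: [-0.8, -2.2, -4.3]
gripper_width: 0.164
grip_force: 30.2
```

```bash
python3 st.py
```

```text
28.85 [0.541  0.0819 0.211 ] 1.211 [-0.82 -2.16 -4.32] [-0.61   0.272  0.388] 0.164 [ 0.49  0.19 -0.77  1.74  0.14  1.27 -0.67] -0.565
```

Converted, 0.1 rad / 3.1416 = 0.0318.

send_rows:
  motion:
    - [[0,0,0,0.0159,0],[0,0,0,0.0318,0],[0,0,0,0.0318,0]]

```text
time_s: 29.22
position: [0.541, 0.0819, 0.211]
orientation: [-0.0, 0.85, 0.527, -0.0]
ft_force: [-0.2, -2.2, -4.4]
gripper_width: 0.154
grip_force: 30.2
```

```bash
python3 st.py
```

```text
29.225 [0.541  0.0819 0.211 ] 1.1109 [-0.24 -2.18 -4.39] [-0.603  0.257  0.346] 0.154 [ 0.49  0.19 -0.76  1.74  0.14  1.27 -0.77] -0.573
```

Converted, 0.08 rad / 3.1416 = 0.0255.

send_rows:
  motion:
    - [[0,0,0,0.0159,0],[0,0,0,0.0255,0],[0,0,0,0.0255,0]]

```text
time_s: 29.6
position: [0.5411, 0.0819, 0.2111]
orientation: [0.0, 0.87, 0.493, -0.0]
ft_force: [-1.2, -2.1, -4.8]
gripper_width: 0.156
grip_force: 30.3
```

```bash
python3 st.py
```

```text
29.6 [0.5411 0.0819 0.2111] 1.0301 [-1.17 -2.09 -4.75] [-0.605  0.208  0.517] 0.156 [ 0.48  0.19 -0.75  1.74  0.13  1.27 -0.84] -0.615
```

Settle times differ between these readings, so I'll hold still and read several to average out noise.

send_rows:
  motion:
    - [[0,0,0,0,0],[0,0,0,0,0]]

```text
time_s: 29.85
position: [0.5411, 0.0819, 0.211]
orientation: [0.0, 0.87, 0.492, -0.0]
ft_force: [-0.9, -2.5, -4.9]
gripper_width: 0.16
grip_force: 30.3
```

```bash
cat > av.py <<'E'
from h import *
T=[];t=[]
for i in range(5):
    s=r.sense(); T.append(s['ft_torque'][2]); t.append(s['tau'][6]); capture('scene')
s=r.sense(); print(s['time_s'],'yaw',round(yaw(s),4),'Tz',np.round(np.mean(T),3),np.round(T,3),'tau7',np.round(t,3),'F',s['ft_force'].round(1),'gw',round(s['gripper_width'],4))
E
python3 av.py
```

```text
30.1 yaw 1.029 Tz 0.509 [0.493 0.484 0.518 0.538 0.514] tau7 [-0.522 -0.523 -0.524 -0.525 -0.526] F [-0.7 -1.3 -5.4] gw 0.1573
```

Converted, 0.06 rad / 3.1416 = 0.0191.

send_rows:
  motion:
    - [[0,0,0,0.0095,0],[0,0,0,0.0191,0],[0,0,0,0.0191,0],[0,0,0,0.0191,0]]

```text
time_s: 30.6
position: [0.541, 0.0819, 0.211]
orientation: [0.0, 0.885, 0.466, -0.0]
ft_force: [-0.1, -1.7, -6.9]
gripper_width: 0.156
grip_force: 30.5
```

```bash
python3 av.py
```

```text
30.85 yaw 0.9689 Tz 0.615 [0.577 0.603 0.638 0.649 0.607] tau7 [-0.608 -0.604 -0.602 -0.602 -0.602] F [-0.8 -3.3 -7.4] gw 0.1599
```

Torque now climbs about 0.15–0.2 N m per 0.1 rad, so the screw went solid at a tool turn of about 1.2, which fits the flat. The rise so far is about 0.25. I'll add small steps.

Converted, 0.05 rad / 3.1416 = 0.0159.

send_rows:
  motion:
    - [[0,0,0,0.0095,0],[0,0,0,0.0159,0],[0,0,0,0.0159,0],[0,0,0,0.0159,0]]

```text
time_s: 31.35
position: [0.5411, 0.082, 0.2111]
orientation: [-0.0, 0.896, 0.443, -0.0]
ft_force: [-0.4, -1.6, -6.5]
gripper_width: 0.159
grip_force: 30.8
```

```bash
python3 av.py
```

```text
31.6 yaw 0.9189 Tz 0.634 [0.633 0.681 0.627 0.602 0.628] tau7 [-0.655 -0.652 -0.652 -0.652 -0.652] F [-1.2 -2.4 -6.2] gw 0.1625
```

Converted, 0.06 rad / 3.1416 = 0.0191.

send_rows:
  motion:
    - [[0,0,0,0.0095,0],[0,0,0,0.0191,0],[0,0,0,0.0191,0],[0,0,0,0.0191,0]]

```text
time_s: 32.1
position: [0.5411, 0.0821, 0.2111]
orientation: [-0.0, 0.909, 0.416, 0.0]
ft_force: [-0.8, -0.2, -6.7]
gripper_width: 0.162
grip_force: 31.2
```

```bash
python3 av.py
```

```text
32.35 yaw 0.8589 Tz 0.72 [0.696 0.735 0.713 0.723 0.735] tau7 [-0.702 -0.697 -0.696 -0.696 -0.696] F [-0.7 -1.9 -6.6] gw 0.1628
```

Converted, 0.06 rad / 3.1416 = 0.0191.

send_rows:
  motion:
    - [[0,0,0,0.0095,0],[0,0,0,0.0191,0],[0,0,0,0.0191,0],[0,0,0,0.0191,0]]

```text
time_s: 32.85
position: [0.541, 0.082, 0.2111]
orientation: [0.0, 0.921, 0.389, -0.0]
ft_force: [-0.7, -1.2, -6.0]
gripper_width: 0.164
grip_force: 31.9
```

```bash
python3 av.py
```

```text
33.1 yaw 0.7988 Tz 0.812 [0.817 0.868 0.779 0.806 0.788] tau7 [-0.8   -0.795 -0.794 -0.794 -0.794] F [-0.1 -0.8 -6. ] gw 0.17
```

Torque is 0.80 N m, a rise of about 0.4–0.5 over the running torque, so the screw is snug. I'll relieve the wind-up, let go and retreat upward.

Converted, -0.08 rad / 3.1416 = -0.0255.

send_rows:
  motion:
    - [[0,0,0,-0.0127,0],[0,0,0,-0.0255,0],[0,0,0,-0.0255,0]]

```text
time_s: 33.48
position: [0.5411, 0.0819, 0.2111]
orientation: [-0.0, 0.905, 0.425, 0.0]
ft_force: [-0.0, -0.8, -7.1]
gripper_width: 0.164
grip_force: 30.2
```

```bash
python3 av.py
```

```text
33.725 yaw 0.8782 Tz 0.487 [0.516 0.456 0.537 0.451 0.476] tau7 [-0.337 -0.434 -0.464 -0.471 -0.471] F [-0.8 -0.6 -6.7] gw 0.1646
```

Converted, -0.1 rad / 3.1416 = -0.0318.

send_rows:
  motion:
    - [[0,0,0,-0.0159,0],[0,0,0,-0.0318,0],[0,0,0,-0.0318,0],[0,0,0,-0.0318,0]]

```text
time_s: 34.22
position: [0.541, 0.0819, 0.2111]
orientation: [-0.0, 0.883, 0.47, -0.0]
ft_force: [-0.6, -0.3, -6.3]
gripper_width: 0.157
grip_force: 29.8
```

```bash
python3 av.py
```

```text
34.475 yaw 0.9785 Tz 0.192 [0.195 0.168 0.185 0.21  0.204] tau7 [-0.181 -0.184 -0.183 -0.181 -0.179] F [-1.1 -0.9 -6.8] gw 0.1566
```

send_rows:
  motion:
    - [[0,0,0,0,0.2],[0,0,0,0,0.35],[0,0,0,0,0.5],[0,0,0,0,0.5],[0,0,0,0,0.5]]

```text
time_s: 35.1
position: [0.5412, 0.082, 0.2113]
orientation: [0.0, 0.883, 0.47, 0.0]
ft_force: [0.4, 0.6, -0.5]
gripper_width: 0.482
grip_force: 0.0
```

Converted, -9 cm / 40 = -0.225, -6 cm / 40 = -0.15.

send_rows:
  motion:
    - [[0,0,-0.025,0,0.5],[0,0,-0.075,0,0.5],[0,0,-0.15,0,0.5],[0,0,-0.225,0,0.5],[0,0,-0.225,0,0.5]]

```text
time_s: 35.72
position: [0.5425, 0.0825, 0.3043]
orientation: [0.001, 0.883, 0.47, 0.002]
ft_force: [-0.5, -0.1, 0.2]
gripper_width: 0.505
grip_force: 0.0
```

```bash
python3 - <<'E'
from h import *
s=r.sense(); print(s['time_s'],s['position'].round(3),s['ft_force'].round(1))
for dz in (.106,.112):
  P=np.array([[.5408,.0812,dz],[.5408,.0812,dz+.085],[.5408,.0812,dz+.094]])
  for n in ['scene','side']:
    c=capture(n); print(n,dz,proj(c,P).round(1).tolist())
    if dz==.106:
      for d in cut_out('hex_key',c)[:2]:
        ys,xs=np.nonzero(d['mask']); t=ys<ys.min()+12; print(round(d['score'],2),np.round(d['rect']).tolist(),'top12 mean x',xs[t].mean().round(1),'low x',xs[ys>ys.max()-6].mean().round(1))
c=capture('wrist'); st=r.sense()
for d in cut_out('key_grip',c)[:2]:
    ys,xs=np.nonzero(d['mask']); print('wrist',round(d['score'],2),np.round(d['rect']).tolist(),onz(c,(xs.mean(),ys.mean()),.2,st).round(4))
E
```

```text
35.725 [0.542 0.082 0.304] [-0.5 -0.1  0.2]
scene 0.106 [[238.6, 217.9], [236.1, 182.9], [235.9, 179.0]]
0.92 [218.0, 177.0, 252.0, 216.0] top12 mean x 235.6 low x 237.8
0.78 [290.0, 189.0, 324.0, 229.0] top12 mean x 306.1 low x 305.3
side 0.106 [[274.7, 183.9], [274.2, 151.4], [274.1, 147.8]]
0.88 [270.0, 228.0, 304.0, 270.0] top12 mean x 288.5 low x 285.9
0.56 [266.0, 143.0, 282.0, 182.0] top12 mean x 275.0 low x 274.0
scene 0.112 [[238.5, 215.5], [236.0, 180.3], [235.7, 176.4]]
side 0.112 [[274.6, 181.7], [274.1, 149.0], [274.1, 145.4]]
wrist 0.56 [265.0, 168.0, 291.0, 254.0] [0.5432 0.0854 0.2   ]
```

The key stands upright in the socket, within a pixel of prediction in both views, and the gripper is 8 cm clear. I'm handing in.

```bash
python3 -c "
from cell import r
print(r.finish_job())"
```

```text
the job is handed in; nothing more can be done
None
```

The job is handed in at about 36 s: the crank settled on the flat, the screw was tightened to 0.80 N m (a rise of roughly 0.4 N m over its running torque, estimated from the wrist torque), and the key was left standing in the socket with the gripper clear; the hand-in gave no verdict.

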